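# Lift the egg rack out of the saucepan with its twist-lock handle

## Robot

A 6-joint arm with a two-finger parallel gripper is mounted at the origin on a cart in front of the work surface, level with it; the furniture and walls round the work are solid. World frame = base frame: x ahead of the robot, y to its left, z up, the work surface at z = 0. Lengths are in mm, angles in rad, forces in N, time in s.
With the tool pointing down it reaches from about 300 to 775 mm from the base axis. Payload 14.6 kg.
Tool frame: the origin (TCP) lies midway between the tips of the shut fingers; the grasp point (between the pads) lies behind it (manip.grip_depth is the z of the grasp point in the tool frame, in mm); z points along the fingers, y is the line along which they close (so a half turn about z gives the same grasp; the last joint's range is limited). The gripper opens to 94 mm and grips with 3 to 60 N. Pads are 16 mm wide; open, the fingers measure 119 mm over their backs; the gripper's body (75 mm by 177 mm) begins 78 mm behind the grasp point.
Start: joints at [1.135, 0.3, 1.521, -0, 1.321, -0.067], TCP at [198.27, 513.009, 178.946] pointing down, gripper open.
Joint ranges: [-3.03, 3.03], [-0.79, 2.21], [0.23, 2.52], [-1.04, 4.18], [0, 3.07], [-2.55, 2.55]. Speed limits (rad/s): [2.22, 2.22, 2.57, 3.14, 3.14, 3.14].

## Interface

Orientations are given as [roll, pitch, yaw] about the fixed x, y, z axes, in that order (R = Rz(yaw) Ry(pitch) Rx(roll)).
In Python, from cell import manip, eyes, telemetry gives the robot as it stands (manip), with the cameras (eyes) and the readings (telemetry).
- The arm moves only by the shell command python3 nudge.py [OPENING] [FORCE], which reads ROWS from standard input. ROWS is a JSON object whose key "offsets" holds a list of rows, 1 to 5 of them, each of 6 numbers: dx, dy, dz in a scale on which 1.0 is 600 mm, then a rotation vector rx, ry, rz in normalised numbers (1 is 4 rad); each row is the pose to reach, as a shift and turn from the pose commanded when the command began, along the tool's axes at that moment; what a row does not reach only later rows make up. A row lasts 1/10 s, in which the tool goes at most 50 mm and 0.15 rad, less where a joint would pass 70% of its speed; a pose out of reach is approached as far as the arm can. OPENING is the finger opening in mm, set as the command begins (- or left out keeps the last). The fingers move at their own pace and stop on an object; FORCE is the grip in N (left out, the last holds). Time passes only in rows, so rows that do not move let the fingers close. It prints the time, the measured TCP pose, the force, the opening and the grip force at its end. Shift and turn numbers lie between -1 and 1, and a call with a number outside is refused. Input that does not fit is refused with a message, and nothing moves.
- telemetry.read_state(): the state, without advancing time (a new reading comes with each control period).
- eyes.camera(name): name is "side" or "top"; returns (picture, depth): 400x640x3 uint8, red, green, blue; 400x640 float32, mm along the optical axis (not along the pixel's ray), 0 where there is no reading.
- eyes.camera_info(name): a dict with "K" (3x3 intrinsics, pixels), "rvec" (rotation vector, rad) and "tvec" (3), from world to camera coordinates, as OpenCV has them. Camera axes: x right, y down, z forward; pixel columns grow to the right and rows downward; lengths in mm; the calibration is good to about 2 mm. A picture is of the moment at which its call begins. camera_info takes no time and is no camera call.
- manip.sign_off(): hands the job in; it is judged then, once.
The state is a dict: "clock": time; "joints": joint angles; "qd": joint speeds; "effort": joint torques, N m; "eef_pos": TCP position; "eef_rot": TCP orientation; "wrist_force": force on the tool from outside, world axes, zero at the start; "moment": the same for the moment, N m; "finger_gap": finger opening in mm; "finger_force": force on a finger pad.
Only numpy, scipy, OpenCV 4.12 (cv2) and the standard library are available. Lean on these libraries where they do the work, as an engineer would, in place of code of your own. Each camera call takes 0.05 s, during which the arm holds its last target. There are 200 camera calls.

## Task

The boiled eggs stand in their wire rack in the saucepan: take the loose T-handle by its cross-bar, fit its square socket right down over the square red head of the rack's post and turn it an eighth of a turn (45 degrees) so that it locks. Then lift the rack straight up until its feet are at least 2 cm above the pot's rim, and finish while holding it there by the handle, level and still over the pot, touching nothing else. Every egg stays in its cup, and the pot and the things nearby stay where they are.

Things in the scene. Friction and masses are not known exactly. Their poses are not given: they have to be found in the camera images.
- lift_handle: Loose T-handle, 110 g, standing upright. Origin: centre of its underside, z up. Below, a steel socket 50 x 50 mm, 26 mm high, with a 30.5 mm square bore in its underside, sides along x and y. The bore is 7 mm deep and opens into a round room 42 mm across, roof at z = 21 mm. On top a black cross-bar along x (see point lift_bar).
- lift_bar (a point): Centre of the handle's black cross-bar, 61 mm above the handle's origin. The bar is 100 mm long (along the handle's x), 22 mm wide (y) and 22 mm high; below it only a 16 to 22 mm thick stem down to the socket's top 35 mm lower.
- rack: Wire egg rack, 150 mm across, 260 g empty, standing loose in the pot. Origin: centre of its underside, z up. Six cups at radius 50 mm, 0, 60 ... 300 degrees from its x. A post 18 mm thick in the middle carries a square red head (see point rack_head). Handle fully down: its origin at z = 73 mm in the rack's frame; rack hanging from the locked handle: 75 mm.
- rack_head (a point): Centre of the top of the post's square red nylon head, 94 mm above the rack's origin. The head is 28 x 28 mm, 12 mm high, sides along the rack's x and y, top edges bevelled 4 mm. It enters the handle's bore in any of 4 square positions. Once fully down the handle turns freely either way; at 45 degrees the head's corners lie over the bore's lip and hold; under 15 degrees it may slip off.
- pot: Open stainless saucepan, 176 mm across, 114 mm high over the rim, 1.5 kg, loose; inside 170 mm across, floor 5 mm up. Origin: centre of its underside. Two loop handles along its y reach out to 122 mm from its centre, 88 mm up.
- egg0: Brown egg, 44 mm thick, 59 mm high, 55 g, standing loose, point down, in the rack's cup at 0 degrees from the rack's x; its top lies 66 mm above the rack's underside. Origin: its lower tip (about 7 mm above the rack's origin while it sits in its cup).
- egg1: Brown egg, 44 mm thick, 59 mm high, 55 g, standing loose, point down, in the rack's cup at 60 degrees from the rack's x; its top lies 66 mm above the rack's underside. Origin: its lower tip (about 7 mm above the rack's origin while it sits in its cup).
- egg2: Brown egg, 44 mm thick, 59 mm high, 55 g, standing loose, point down, in the rack's cup at 120 degrees from the rack's x; its top lies 66 mm above the rack's underside. Origin: its lower tip (about 7 mm above the rack's origin while it sits in its cup).
- egg3: Brown egg, 44 mm thick, 59 mm high, 55 g, standing loose, point down, in the rack's cup at 180 degrees from the rack's x; its top lies 66 mm above the rack's underside. Origin: its lower tip (about 7 mm above the rack's origin while it sits in its cup).
- egg4: Brown egg, 44 mm thick, 59 mm high, 55 g, standing loose, point down, in the rack's cup at 240 degrees from the rack's x; its top lies 66 mm above the rack's underside. Origin: its lower tip (about 7 mm above the rack's origin while it sits in its cup).
- egg5: Brown egg, 44 mm thick, 59 mm high, 55 g, standing loose, point down, in the rack's cup at 300 degrees from the rack's x; its top lies 66 mm above the rack's underside. Origin: its lower tip (about 7 mm above the rack's origin while it sits in its cup).
- green_bowl: Bystander: dark green bowl, 150 mm across, 76 mm high. Origin: centre of its underside.
- salt: Bystander: glass salt shaker with a grey cap, 44 mm across, 90 mm high. Origin: centre of its underside.
- spice: Bystander: spice jar with a dark cap, 44 mm across, 105 mm high. Origin: centre of its underside.
- mug: Bystander: white mug, 84 mm across, 91 mm high. Origin: centre of its underside.

How it is judged (in metres and radians):
On the way, in this order (a step that is already met when the one before it is completed fails the run):
1. the handle's socket is fully down over the square head, square to it (horizontal distance between lift_handle and rack below 0.006 m and angle between lift_handle's own z axis and vertical below 0.14 rad and z of lift_handle in the frame of rack between 0.07 and 0.0775 m and (angle between the x axis of lift_handle and the x axis of rack, either way round below 0.14 rad or angle between the x axis of lift_handle and the y axis of rack, either way round below 0.14 rad)), for 0.1 s.
2. the handle has been turned about an eighth of a turn, 20 to 70 degrees from square, while the rack still stands in the pot (horizontal distance between lift_handle and rack below 0.006 m and angle between lift_handle's own z axis and vertical below 0.14 rad and angle between the x axis of lift_handle and the x axis of rack, either way round between 0.35 and 1.2208 rad and z of lift_handle in the frame of rack between 0.07 and 0.079 m and height (world z) of rack below 0.03 m), for 0.1 s.
At the end, for the whole second after the job is handed in: The gripper holds the locked handle (20 to 70 degrees off square); the rack hangs from it alone: feet over 128 mm high, within 5 cm of the pot's middle and 7 degrees of level, still, clear of pot and arm; all eggs in their cups; the pot within 3 cm, bystanders within 2 cm of their places (height (world z) of rack above 0.128 m and angle between rack's own z axis and vertical below 0.12 rad and horizontal distance between rack and pot below 0.05 m and linear speed of rack below 0.03 m/s and angular speed of rack below 0.3 rad/s and z of lift_handle in the frame of rack between 0.07 and 0.079 m and horizontal distance between lift_handle and rack below 0.006 m and angle between lift_handle's own z axis and vertical below 0.14 rad and angle between the x axis of lift_handle and the x axis of rack, either way round between 0.35 and 1.2208 rad and contact force between the fingers and lift_handle above 1 N and contact force between the arm and rack below 0.5 N and contact force between rack and pot below 0.2 N and angle between pot's own z axis and vertical below 0.05 rad and distance of pot from where it was at the start of the episode below 0.03 m and z of egg0 in the frame of rack between -0.01 and 0.02 m and distance between each of egg0, egg1, egg2, egg3, egg4, egg5 and rack below 0.068 m and z of egg1 in the frame of rack between -0.01 and 0.02 m and z of egg2 in the frame of rack between -0.01 and 0.02 m and z of egg3 in the frame of rack between -0.01 and 0.02 m and z of egg4 in the frame of rack between -0.01 and 0.02 m and z of egg5 in the frame of rack between -0.01 and 0.02 m and contact force between the arm and egg0 below 0.5 N and contact force between the arm and egg1 below 0.5 N and contact force between the arm and egg2 below 0.5 N and contact force between the arm and egg3 below 0.5 N and contact force between the arm and egg4 below 0.5 N and contact force between the arm and egg5 below 0.5 N and distance of each of green_bowl, salt, spice, mug from where it was at the start of the episode below 0.02 m); the arm keeps its last pose, push and grip.
It fails at once if an egg leaves its cup (not (z of egg0 in the frame of rack above -0.01 m) or not (z of egg0 in the frame of rack below 0.02 m) or not (distance between egg0 and rack below 0.068 m) or not (z of egg1 in the frame of rack above -0.01 m) or not (z of egg1 in the frame of rack below 0.02 m) or not (distance between egg1 and rack below 0.068 m) or not (z of egg2 in the frame of rack above -0.01 m) or not (z of egg2 in the frame of rack below 0.02 m) or not (distance between egg2 and rack below 0.068 m) or not (z of egg3 in the frame of rack above -0.01 m) or not (z of egg3 in the frame of rack below 0.02 m) or not (distance between egg3 and rack below 0.068 m) or not (z of egg4 in the frame of rack above -0.01 m) or not (z of egg4 in the frame of rack below 0.02 m) or not (distance between egg4 and rack below 0.068 m) or not (z of egg5 in the frame of rack above -0.01 m) or not (z of egg5 in the frame of rack below 0.02 m) or not (distance between egg5 and rack below 0.068 m)).
It fails at once if the pot is pushed away by more than 3 cm or tipped (distance of pot from where it was at the start of the episode above 0.03 m or angle between pot's own z axis and vertical above 0.15 rad).
It fails at once if a bystander (bowl, salt, spice jar, mug) is moved by more than 2 cm or knocked over (distance of any of green_bowl, salt, spice, mug from where it was at the start of the episode above 0.02 m or angle between any of green_bowl, salt, spice, mug's own z axis and vertical above 0.3 rad).
It also fails if it takes over 53 s, if anything falls off the work surface, if the arm or the gripper's body presses on something with over 40 N, if the wrist force passes 120 N, or if a joint passes its speed limit or range.

## Working session

There is one attempt and no reset: what is moved stays moved. The work goes in short steps, Python scripts to look and compute and a shell command to move; the robot and the scene stay as the last step left them, time stands still between calls to the robot, and variables do not carry over. Pictures are saved under pics/ and viewed, at most 10 in all, crops included, and the job is handed in when it is done.

```bash
ls; mkdir -p pics; cat > h.py <<'E'
import numpy as np,cv2
from cell import manip, eyes, telemetry
def shot(n):
    p,d=eyes.camera(n);i=eyes.camera_info(n);K=np.array(i["K"]);R=cv2.Rodrigues(np.array(i["rvec"],float))[0];t=np.array(i["tvec"],float).ravel()
    v,u=np.mgrid[:400,:640]
    c=np.stack([(u-K[0,2])/K[0,0]*d,(v-K[1,2])/K[1,1]*d,d],-1)
    W=(c-t)@R; W[d==0]=np.nan
    return p,d,W
def save(p,f): cv2.imwrite(f,cv2.cvtColor(p,cv2.COLOR_RGB2BGR))
E
python3 - <<'E'
from h import *
s=telemetry.read_state();print(s,manip.grip_depth)
for n in("top","side"):
    p,d,W=shot(n);save(p,f"pics/{n}0.png");np.savez(f"{n}0.npz",p=p,W=W)
E
```

```text
cell.py
nudge.py
pics
{'clock': 0.0, 'joints': array([ 1.13540943e+00,  3.00483804e-01,  1.52157410e+00, -2.82958390e-05,
        1.32071396e+00, -6.65914338e-02]), 'qd': array([ 0.00015658, -0.00065301, -0.0003162 , -0.00056899, -0.00025564,
        0.00147228]), 'effort': array([-2.60705401e-04, -5.31807518e+01, -3.52745819e+01,  7.08202645e-02,
        2.43411079e-02, -1.21746898e-04]), 'eef_pos': array([198.15154691, 512.7480121 , 178.38233915]), 'eef_rot': array([-3.14041423e+00, -5.11206728e-05,  2.77280418e+00]), 'wrist_force': array([-0.27420569, -0.62959179,  0.08494961]), 'moment': array([0.01780752, 0.03953503, 0.01536953]), 'finger_force': 0.0, 'finger_gap': 94.11036826405348} -18.8
```

View pics/top0.png

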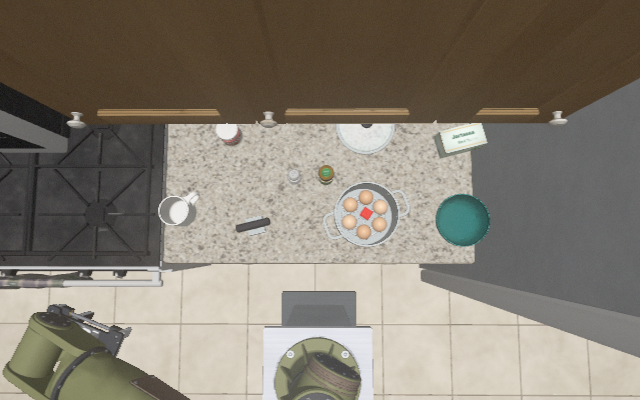

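View pics/side0.png

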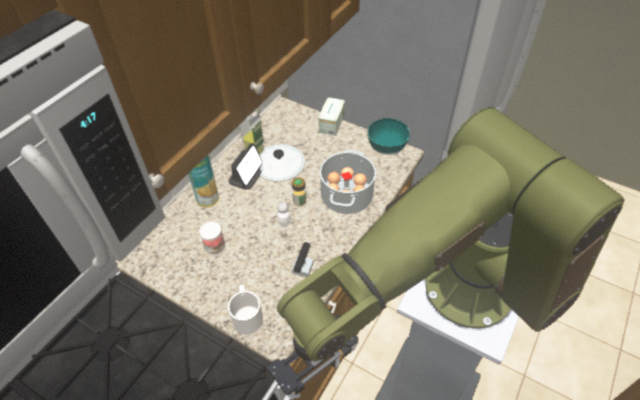

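The top view shows the black bar at about (253,225), the red head at (366,214) in the pot centred at (367,214), salt at (293,175), spice at (326,173), mug at (178,210) and bowl at (463,220). Cabinets overhang the counter above row 123.

```bash
cat > meas.py <<'E'
from h import *
def rect(m,W,zlo,zhi,name):
    P=W[m&(W[...,2]>zlo)&(W[...,2]<zhi)]
    if len(P)<4: print(name,"few",len(P));return
    r=cv2.minAreaRect(P[:,:2].astype(np.float32))
    print(name,len(P),"med z",np.median(P[:,2]).round(1),"mean",P.mean(0).round(1),"rect",np.round(r[0],1),np.round(r[1],1),round(r[2],1))
def meas(p,W,tag):
    p=p.astype(int);R,G,B=p[...,0],p[...,1],p[...,2]
    print(tag)
    rect((R>150)&(G<90)&(B<90)&(abs(W[...,0]-450)<300),W,85,125,"head")
    ins=(W[...,0]>250)&(W[...,0]<600)&(W[...,1]>50)&(W[...,1]<400)
    rect(ins&(p.max(-1)<70),W,50,90,"bar")
    rect(ins,W,67,80,"bar any")
E
python3 - <<'E'
from meas import *
for n in("top","side"):
    z=np.load(n+"0.npz");p,W=z["p"],z["W"];meas(p,W,n)
    if n=="top":
        for nm,(u,v) in dict(bar=(253,225),bl=(238,228),br=(268,222),head=(366,214),spice=(326,173),salt=(293,175),sock=(256,233),table=(220,190),cab=(350,115),bowl=(463,220),mug=(178,210),table2=(290,240)).items(): print(nm,W[v,u].round(0))
        m=(W[...,2]>105)&(W[...,2]<122)&(abs(W[...,0]-W[214,366,0])<110)&(abs(W[...,1]-W[214,366,1])<130);c=cv2.minEnclosingCircle(W[m&(np.hypot(W[...,0]-W[214,366,0],W[...,1]-W[214,366,1])>70)][:,:2].astype(np.float32));print("rim",c)
    a=(p,) ; 
p,W=[np.load("top0.npz")[k] for k in("p","W")]
big=np.hstack([cv2.resize(p[s],None,fx=6,fy=6,interpolation=cv2.INTER_CUBIC) for s in (np.s_[175:255,330:395],np.s_[185:265,220:285])])
save(big,"pics/crop0.png")
E
```

```text
top
head 43 med z 97.2 mean [ 477.1 -132.9   97.4] rect [ 478.1 -133.9] [23.3 24.1] 55.2
bar few 0
bar any 338 med z 71.9 mean [467.6 226.2  72.4] rect [497.3 220.1] [134.3 357.7] 8.9
bar [446. 184.  73.]
bl [438. 227.  71.]
br [455. 142.  69.]
head [ 475. -133.  107.]
spice [589. -23. 107.]
salt [586.  70.  89.]
sock [425. 182.  28.]
table [556. 298.  -3.]
cab [629. -62. 517.]
bowl [ 464. -431.    6.]
mug [494. 420.   7.]
table2 [405.  84.  -3.]
rim ((499.65411376953125, -103.9736328125), 126.39948272705078)
side
head 43 med z 97.9 mean [ 475.9 -131.6   97.6] rect [ 476.2 -131.9] [24.1 22.2] 59.1
bar few 0
bar any 314 med z 72.4 mean [473.5 223.7  72.8] rect [497.8 221.2] [139.  370.6] 11.9
```

View pics/crop0.png

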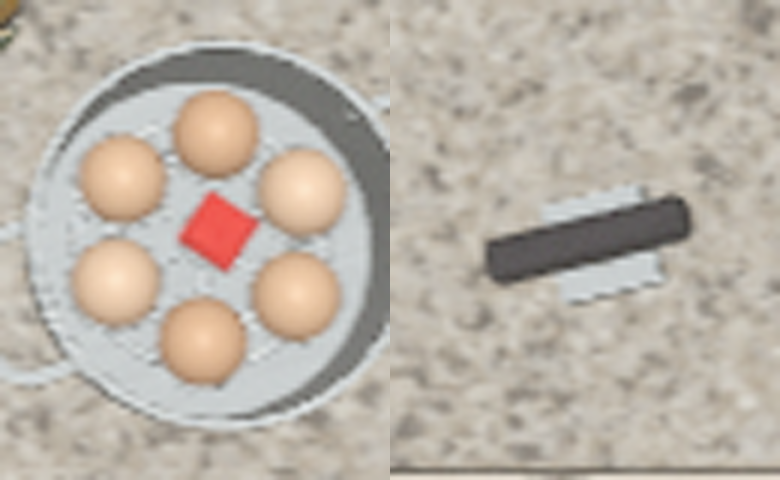

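The crop shows the rack sitting against the left side of the pot, its red head turned to roughly 35° in the image, and the bar lying over the socket. I'll fit silhouettes to both for precise poses.

```bash
cat > fit.py <<'E'
from h import *
from scipy.optimize import minimize
def sq(w,l,z): return [(sx*l/2,sy*w/2,z) for sx in(-1,1) for sy in(-1,1)]
HEAD=np.array(sq(20,20,0)+sq(28,28,-4)+sq(28,28,-12),float)   # rel. to head top
BAR=np.array(sq(22,100,11)+sq(22,100,-11),float)              # rel. to bar centre
def soft(p,kind):
    q=p.astype(float)
    if kind=="head": return np.clip((q[...,0]-q[...,1]-70)/110,0,1)
    return np.clip((150-q.max(-1))/80,0,1)
def fit(views,model,kind,x0,z,free_z=False):
    """views: list of (name,picture); returns x,y,yaw(deg)[,z]"""
    data=[]
    for n,p in views:
        i=eyes.camera_info(n);a=[np.array(i[k],float) for k in("rvec","tvec","K")]
        c=cv2.projectPoints(np.array([[x0[0],x0[1],z]],float),a[0],a[1],a[2],None)[0].ravel().astype(int)
        h=14 if kind=="head" else 26
        data.append((a,c-h,soft(p,kind)[c[1]-h:c[1]+h,c[0]-h:c[0]+h],2*h))
    def cost(x):
        t=np.radians(x[2]);R=np.array([[np.cos(t),-np.sin(t),0],[np.sin(t),np.cos(t),0],[0,0,1]])
        P=model@R.T+[x[0],x[1],x[3] if free_z else z];e=0
        for a,o,m,s in data:
            u=cv2.projectPoints(P,a[0],a[1],a[2],None)[0][:,0]
            hull=cv2.convexHull(((u-o+.5)*10).astype(np.float32))
            im=np.zeros((s*10,s*10),np.float32);cv2.fillConvexPoly(im,np.round((hull-.5)*16).astype(np.int32),1,shift=4)
            e+=((cv2.resize(im,(s,s),interpolation=cv2.INTER_AREA)-m)**2).sum()
        return e
    best=None
    for dy in(-15,0,15):
        st=np.array([x0[0],x0[1],x0[2]+dy]+([z] if free_z else []),float)
        S=np.vstack([st]+[st+np.eye(len(st))[k]*[4,4,10,4][k] for k in range(len(st))])
        r=minimize(cost,st,method="Nelder-Mead",options=dict(initial_simplex=S,xatol=.02,fatol=1e-4))
        if best is None or r.fun<best.fun: best=r
    return best.x.round(2),round(best.fun,2)
E
python3 - <<'E'
from fit import *
V=[(n,np.load(n+"0.npz")["p"]) for n in("top","side")]
for v in([V[0]],[V[1]],V):
    print([n for n,_ in v],"head",fit(v,HEAD,"head",(477,-133,35),99),"bar",fit(v,BAR,"bar",(446,184,101),61))
print("z free",fit(V,HEAD,"head",(477,-133,35),99,True),fit(V,BAR,"bar",(446,184,101),61,True))
E
```

```text
['top'] head (array([ 478.21, -134.07,   53.62]), np.float64(20.46)) bar (array([447.82, 185.55, 103.09]), np.float64(38.68))
['side'] head (array([ 479.59, -138.4 ,   44.94]), np.float64(14.32)) bar (array([448.64, 184.01, 108.48]), np.float64(126.3))
['top', 'side'] head (array([ 478.57, -135.55,   49.01]), np.float64(40.43)) bar (array([448.05, 185.32, 105.18]), np.float64(172.38))
z free (array([ 477.92, -133.9 ,   53.15,  104.89]), np.float64(37.45)) (array([448.11, 185.41, 104.77,  57.55]), np.float64(170.84))
```

```bash
python3 - <<'E'
import numpy as np
p=np.load("top0.npz")["p"].astype(int); d=p[...,0]-p[...,1]
print(d[205:224,356:377])
p=np.load("side0.npz")["p"].astype(int); d=p[...,0]-p[...,1]
print(d[160:186,336:360])
E
```

```text
[[ 34  21   1  -5  -5  -5  -4  -3  -3  -4  -3  -3  -4  -3  -5  -4   4  19
   29  31  31]
 [ 34  14  -3  -4  -4  -5  -5  -5   4   5  -4  -5  -5  -5  -5  -4   4  23
   30  30  30]
 [ 34  12  -4  -5  -5  -4  -5   2  68 121  55   8  -5  -5  -5  -4   4  23
   30  31  31]
 [ 25   4  -4  -5  -6  -5  -5  39 128 153 149  93  20  -6  -4  -4   1  18
   29  30  30]
 [ 11  -3  -2  -5  -5  -4  16  98 149 149 151 148 123  54   8  -5  -1  17
   28  30  31]
 [ -2  -5  -5  -4  -5   2  73 147 149 153 150 152 150 147  92  27  -3   3
   27  28  29]
 [ -5  -4  -5  -6  -3  55 127 151 151 152 148 152 153 151 144 123  74  18
   16  28  29]
 [ -4  -4  -3  -5  27 106 146 149 151 152 151 151 149 151 149 144 115  29
    0  14  28]
 [ -5  -5  -3  12  73 142 146 150 150 149 154 151 151 151 144 138  55   6
   -5  -3   4]
 [ -4  -5  -5  34 116 139 145 148 150 149 153 150 150 148 142  87  15  -4
   -5  -5  -3]
 [ -4  -5  -3  15  75 128 139 145 146 150 150 147 149 148 117  24  -4  -4
   -5  -4  -4]
 [ -4  -4  -5  -4   3  39 113 139 144 148 149 149 146 142  58   5  -5  -5
   -5  -5  -4]
 [ -5  -5  -6  -6  -4  -3  13  7
[... 2518 characters left out ...]
58  52  40  12  -1  -2  22  83 131 130 104  79  54  34  17   8  19
   45  48  43  37  32  29]
 [ 56  54  43  28   9  -3  -6   8  37  65  60  45  25  10   6  -1   1  15
   44  52  50  44  41  41]
 [ 47  43  34  16   1  -5  -4  -6   8  20  12   7   2  -4  -4  -4  -4   8
   36  52  52  49  49  47]
 [ 41  34  18   2  -3  -5  -4  -5  -1   1  -1  -1  -6  -4  -5  -6  -5   4
   25  46  50  53  53  54]
 [ 38  23   6  -2  -6  -5  -4  -6  -3   0  -1  -1  -2  -6  -6  -4  -3  -1
   12  31  42  49  52  51]
 [ 46  26   5  -6  -5  -4  -5  -7  -4  -3  -1  -1  -5  -4  -5  -5  -4  -3
    0  15  36  50  54  56]
 [ 45  39  15  -3  -4  -4  -5  -7  -4  -3  -3  -6  -3  -3  -5  -5  -7  -4
    1  16  43  54  51  53]]
```

```bash
python3 - <<'E'
s=open("fit.py").read()
a=s.index("    if kind==\"head\"");b=s.index("def fit")
s=s[:a]+'''    if kind=="head": return np.clip((q[...,0]-q[...,1]-20)/130,0,1)*((q[...,0]-q[...,1]>20)&(q[...,1]<150))
    return np.clip((165-q.max(-1))/100,0,1)*(q.max(-1)<140)
'''+s[b:]
open("fit.py","w").write(s)
E
python3 - <<'E'
from fit import *
V=[(n,np.load(n+"0.npz")["p"]) for n in("top","side")]
for v in([V[0]],[V[1]]):
    print(v[0][0],"head",fit(v,HEAD,"head",(477,-133,50),99),"bar",fit(v,BAR,"bar",(446,184,101),61))
print("z free",fit(V,HEAD,"head",(477,-133,50),99,True),fit(V[:1],BAR,"bar",(446,184,101),61,True))
p=V[0][1];print(p[218:233,232:274].max(-1))
E
```

```text
top head (array([ 478.7 , -134.02,   57.47]), np.float64(5.38)) bar (array([447.83, 185.28, 103.09]), np.float64(38.33))
side head (array([ 479.16, -138.56,   57.52]), np.float64(8.14)) bar (array([448.58, 184.77, 107.64]), np.float64(125.71))
z free (array([ 478.03, -133.57,   57.9 ,  103.94]), np.float64(15.16)) (array([452.37, 201.53, 103.69, -38.31]), np.float64(16.69))
[[203 197 197 195 193 180 156 167 189 196 200 199 199 196 182 174 189 204
  211 209 207 208 208 207 208 207 206 207 205 184 138 128 117  80  80  81
   73 168 194 188 183 182]
 [194 190 190 198 199 178 169 186 194 197 194 195 198 204 209 209 208 209
  208 208 207 206 207 206 209 191 154 140 112  77  81  83  88  90  94  90
   77 112 175 193 190 187]
 [175 177 185 198 197 190 190 196 197 194 192 192 192 199 207 207 207 206
  209 208 205 191 158 141 113  77  82  83  85  90  93  92  93  92  92  90
   82  84 161 189 191 193]
 [185 185 193 203 199 196 195 199 198 192 192 196 190 195 207 208 207 191
  158 121  92  78  78  86  89  88  93  94  92  93  92  95  96  89  90  88
   81  77 153 186 190 197]
 [190 189 194 199 196 1
[... 1202 characters left out ...]
 [181 175 168 142 101  91  92  92  93  92  89  86  83  81  76  75  79  76
   87 123 160 184 190 196 197 202 207 207 207 207 207 207 169 146 180 187
  190 191 188 188 195 199]
 [187 163 148 139 110  88  93  84  85  81  77  82  73  74 112 133 160 195
  207 206 208 208 207 206 207 206 208 206 206 206 206 207 188 157 176 191
  189 179 171 178 188 193]
 [177 162 157 181 158  95  78  80  76  77 109 132 158 186 197 206 210 207
  207 207 207 208 208 206 208 207 206 208 207 206 206 208 218 190 181 202
  190 181 177 162 168 185]
 [170 160 168 183 183 164 133 125 153 177 184 186 194 197 195 193 199 207
  206 207 207 209 209 206 207 208 204 209 215 198 160 149 158 180 200 205
  197 187 183 163 154 170]]
```

```bash
cat > go.py <<'E'
import sys
from h import *
from scipy.spatial.transform import Rotation as Ro
s=telemetry.read_state();R=Ro.from_euler("xyz",s["eef_rot"])
x,y,z,yaw=map(float,sys.argv[1:5])
T=Ro.from_euler("xyz",[np.pi,0,np.radians(yaw)])
print("shift",R.inv().apply(np.array([x,y,z])-s["eef_pos"]).round(1),"rot",(R.inv()*T).as_rotvec().round(4),"t",s["clock"],"pos",s["eef_pos"].round(1),"yaw",np.degrees(s["eef_rot"][2]).round(2),"F",s["wrist_force"].round(1),"j6",s["joints"][5].round(2),"gap",s["finger_gap"].round(1))
E
python3 go.py 447.8 185.3 140 103.1
```

```text
Traceback (most recent call last):
  File "go.py", line 7, in <module>
    print("shift",R.inv().apply(np.array([x,y,z])-s["eef_pos"]).round(1),"rot",(R.inv()*T).as_rotvec().round(4),"t",s["clock"],"pos",s["eef_pos"].round(1),"yaw",np.degrees(s["eef_rot"][2]).round(2),"F",s["wrist_force"].round(1),"j6",s["joints"][5].round(2),"gap",s["finger_gap"].round(1))
                                                                                                                                                                                                                                                                       ^^^^^^^^^^^^^^^^^^^^^
AttributeError: 'float' object has no attribute 'round'
```

```bash
sed -i 's/s\["finger_gap"\].round(1)/round(s["finger_gap"],1)/' go.py
python3 go.py 447.8 185.3 140 103.1
```

```text
shift [-350.9 -215.4   38.6] rot [-1.000e-03  4.000e-04  9.733e-01] t 0.1 pos [198.2 512.8 178.4] yaw 158.87 F [-0.6  0.1  0.8] j6 -0.07 gap 94.4
```

The manual's scale: shifts go in shares of 600 mm and turns go in shares of 4 rad. Converting my numbers, -180 mm / 600 = -0.3, -145 mm / 600 = -0.2417, 0.55 rad / 4 = 0.1375.

```bash
echo '{"offsets": [[-0.0417,-0.025,0,0,0,0.02],[-0.1083,-0.0667,0,0,0,0.05],[-0.175,-0.1083,0,0,0,0.08],[-0.2417,-0.15,0,0,0,0.11],[-0.3,-0.1833,0,0,0,0.1375]]}' | python3 nudge.py 70 
python3 go.py 447.8 185.3 140 103.1
```

```text
clock: 0.6
eef_pos: [327.3, 343.6, 178.8]
eef_rot: [-3.141, 0.0, 2.218]
wrist_force: [0.1, 0.2, 0.1]
finger_gap: 69.9
finger_force: 0.0
shift [-199.     0.8   38.8] rot [-2.000e-04  2.000e-04  4.183e-01] t 0.6 pos [327.3 343.6 178.8] yaw 127.06 F [0.1 0.2 0.1] j6 0.09 gap 69.9
```

To row units: -199 mm / 600 = -0.3317, -180 mm / 600 = -0.3, 0.418 rad / 4 = 0.1045.

```bash
echo '{"offsets": [[-0.075,0,0.0133,0,0,0.025],[-0.15,0,0.0267,0,0,0.05],[-0.225,0,0.0433,0,0,0.075],[-0.3,0.0017,0.0567,0,0,0.095],[-0.3317,0.0017,0.065,0,0,0.1045]]}' | python3 nudge.py; echo '{"offsets": [[0,0,0,0,0,0],[0,0,0,0,0,0]]}' | python3 nudge.py
python3 go.py 447.8 185.3 42.2 103.1
python3 - <<'E'
from fit import *
p,d,W=shot("side");save(p,"pics/side1.png")
E
```

```text
clock: 1.1
eef_pos: [449.3, 185.2, 139.1]
eef_rot: [-3.141, 0.0, 1.799]
wrist_force: [-0.3, 0.7, 0.1]
finger_gap: 69.9
finger_force: 0.0
clock: 1.3
eef_pos: [447.7, 188.1, 139.8]
eef_rot: [-3.141, -0.0, 1.805]
wrist_force: [-0.5, 0.6, -0.8]
finger_gap: 69.8
finger_force: 0.0
shift [-2.7 -0.5 97.6] rot [-0.0006 -0.0001  0.0057] t 1.3 pos [447.7 188.1 139.8] yaw 103.43 F [-0.5  0.6 -0.8] j6 0.09 gap 69.8
```

View pics/side1.png

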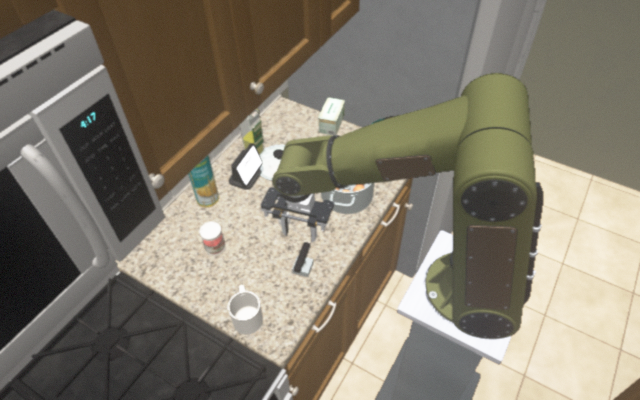

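The gripper at (298,215) hangs above the bar at (302,260), with free space around it. I'll descend.

To row units: 97.5 mm / 600 = 0.1625, 90 mm / 600 = 0.15, 0.005 rad / 4 = 0.0013.

```bash
echo '{"offsets": [[-0.0033,0,0.0333,0,0,0.0013],[-0.0033,0,0.075,0,0,0.0013],[-0.0033,0,0.1167,0,0,0.0013],[-0.0033,0,0.15,0,0,0.0013],[-0.0033,0,0.1625,0,0,0.0013]]}' | python3 nudge.py; echo '{"offsets": [[0,0,0,0,0,0],[0,0,0,0,0,0],[0,0,0,0,0,0]]}' | python3 nudge.py 10 15;  echo '{"offsets": [[0,0,0,0,0,0],[0,0,0,0,0,0],[0,0,0,0,0,0]]}' | python3 nudge.py 10 30
python3 go.py 447.8 185.3 42.2 103.1
```

```text
clock: 1.85
eef_pos: [447.2, 186.8, 41.1]
eef_rot: [-3.14, 0.0, 1.802]
wrist_force: [0.4, 0.2, -0.8]
finger_gap: 69.8
finger_force: 0.0
clock: 2.15
eef_pos: [449.0, 186.4, 43.5]
eef_rot: [3.14, -0.0, 1.8]
wrist_force: [0.5, -1.0, 0.2]
finger_gap: 49.5
finger_force: 0.0
clock: 2.45
eef_pos: [448.6, 186.0, 42.7]
eef_rot: [3.141, -0.0, 1.8]
wrist_force: [-0.3, 0.6, -0.2]
finger_gap: 25.2
finger_force: 0.0
shift [-0.5 -1.   0.5] rot [ 0.0004 -0.      0.0003] t 2.45 pos [448.6 186.   42.7] yaw 103.12 F [-0.3  0.6 -0.2] j6 0.09 gap 25.2
```

To row units: -140 mm / 600 = -0.2333, -115 mm / 600 = -0.1917.

```bash
echo '{"offsets": [[0,0,0,0,0,0],[0,0,0,0,0,0],[0,0,0,0,0,0],[0,0,0,0,0,0]]}' | python3 nudge.py 10 30; echo '{"offsets": [[0,0,-0.025,0,0,0],[0,0,-0.075,0,0,0],[0,0,-0.1333,0,0,0],[0,0,-0.1917,0,0,0],[0,0,-0.2333,0,0,0]]}' | python3 nudge.py
python3 go.py 478.5 -134 182 57.5
```

```text
clock: 2.85
eef_pos: [448.6, 186.0, 42.6]
eef_rot: [3.141, -0.0, 1.8]
wrist_force: [-1.1, -0.4, 3.4]
finger_gap: 21.1
finger_force: 30.0
clock: 3.35
eef_pos: [448.7, 186.0, 184.5]
eef_rot: [3.14, -0.0, 1.8]
wrist_force: [0.4, 0.2, -1.1]
finger_gap: 20.8
finger_force: 30.0
shift [-318.4  -43.7    2.4] rot [ 1.500e-03 -7.000e-04  7.962e-01] t 3.35 pos [448.7 186.  184.5] yaw 103.12 F [ 0.4  0.2 -1.1] j6 0.09 gap 20.8
```

To row units: -180 mm / 600 = -0.3, -140 mm / 600 = -0.2333, 0.45 rad / 4 = 0.1125.

```bash
echo '{"offsets": [[-0.0333,-0.0033,0,0,0,0.0125],[-0.1,-0.0133,0,0,0,0.0375],[-0.1667,-0.0233,0,0,0,0.0625],[-0.2333,-0.0333,0,0,0,0.0875],[-0.3,-0.0433,0,0,0,0.1125]]}' | python3 nudge.py; python3 go.py 479 -134 184 57.5
```

```text
clock: 3.85
eef_pos: [463.8, 3.2, 182.3]
eef_rot: [-3.141, 0.0, 1.346]
wrist_force: [0.8, 0.0, -1.3]
finger_gap: 21.1
finger_force: 30.0
shift [-130.4   45.4   -1.7] rot [-2.000e-04  1.000e-04  3.423e-01] t 3.85 pos [463.8   3.2 182.3] yaw 77.11 F [ 0.8  0.  -1.3] j6 0.15 gap 21.1
```

To row units: -130.4 mm / 600 = -0.2173, -124 mm / 600 = -0.2067, 0.342 rad / 4 = 0.0855.

```bash
echo '{"offsets": [[-0.0667,0.0233,0,0,0,0.0275],[-0.125,0.0433,0,0,0,0.05],[-0.175,0.06,0,0,0,0.07],[-0.2067,0.0717,0,0,0,0.0825],[-0.2173,0.0757,0,0,0,0.0855]]}' | python3 nudge.py; echo '{"offsets": [[0,0,0,0,0,0],[0,0,0,0,0,0],[0,0,0,0,0,0]]}' | python3 nudge.py;python3 go.py 479 -134 160 57.5
python3 - <<'E'
from h import *
p,d,W=shot("side");q,_,Wt=shot("top");np.savez("s2.npz",p=p,W=W,q=q,Wt=Wt)
a=cv2.resize(p[130:230,290:410],None,fx=5,fy=5,interpolation=cv2.INTER_CUBIC);save(a,"pics/side2.png")
save(cv2.resize(q[160:270,300:430],None,fx=5,fy=5,interpolation=cv2.INTER_CUBIC),"pics/top2.png")
E
```

```text
clock: 4.35
eef_pos: [479.6, -134.0, 182.0]
eef_rot: [-3.141, 0.0, 1.005]
wrist_force: [-0.6, 0.7, -0.8]
finger_gap: 21.2
finger_force: 30.0
clock: 4.65
eef_pos: [479.8, -131.4, 182.5]
eef_rot: [-3.141, -0.0, 1.01]
wrist_force: [0.5, -1.4, -1.3]
finger_gap: 20.8
finger_force: 30.0
shift [-2.6  0.8 22.5] rot [-0.0001 -0.0001  0.0062] t 4.65 pos [ 479.8 -131.4  182.5] yaw 57.86 F [ 0.5 -1.4 -1.3] j6 0.22 gap 20.8
```

View pics/side2.png

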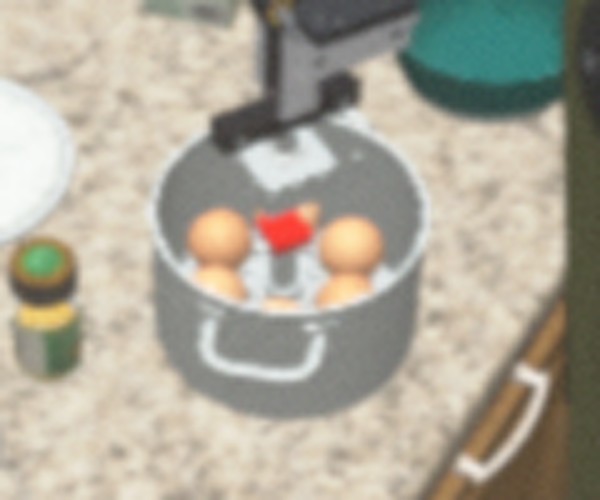

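View pics/top2.png

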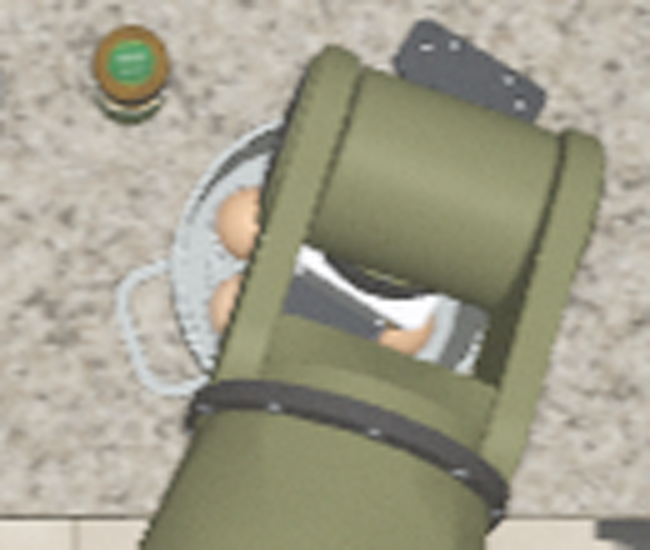

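The side crop shows the socket at about (285,160) hanging a little above and behind the red head at (285,232). The top view is blocked by the arm. I'll overlay the predicted outlines to check alignment.

```bash
python3 - <<'E'
from fit import *
z=np.load("s2.npz");p=z["p"];i=eyes.camera_info("side");a=[np.array(i[k],float) for k in("rvec","tvec","K")]
s=telemetry.read_state();x,y,zz=s["eef_pos"];print(s["eef_pos"])
S=6;x0,y0=300,140
im=cv2.resize(p[140:210,300:400],None,fx=S,fy=S,interpolation=cv2.INTER_CUBIC)
def draw(P,o,t,col):
    t=np.radians(t);R=np.array([[np.cos(t),-np.sin(t),0],[np.sin(t),np.cos(t),0],[0,0,1]])
    u=cv2.projectPoints(np.array(P,float)@R.T+o,a[0],a[1],a[2],None)[0][:,0]
    u=((u-[x0,y0]+.5)*S).astype(np.int32)
    for k in range(0,len(u),4): cv2.polylines(im,[u[k:k+4][[0,1,3,2]]],True,col,1)
draw(sq(20,20,0)+sq(28,28,-4)+sq(28,28,-12),np.array([478.7,-134,99]),57.5,(0,255,255))
draw(sq(50,50,-35)+sq(50,50,-61)+sq(22,100,11)+sq(22,100,-11),np.array([x,y,zz+18.8]),57.8,(255,255,0))
save(im,"pics/ov.png")
E
```

```text
[ 479.81954795 -131.60541333  182.54083935]
```

View pics/ov.png

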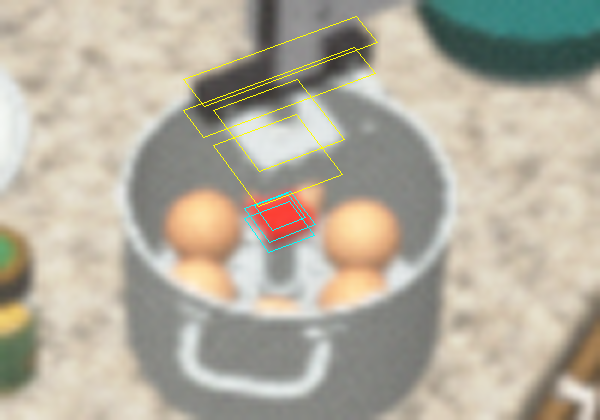

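The outlines agree to within about 2 mm (predicted head centre (280,221), seen (283,217)). I'll lower it gently while watching the force.

To row units: 34 mm / 600 = 0.0567, 28 mm / 600 = 0.0467, 0.006 rad / 4 = 0.0015.

```bash
echo '{"offsets": [[-0.0017,0.0005,0.0133,0,0,0.0008],[-0.0043,0.001,0.03,0,0,0.0015],[-0.0043,0.001,0.0467,0,0,0.0015],[-0.0043,0.001,0.0567,0,0,0.0015],[-0.0043,0.001,0.0567,0,0,0.0015]]}' | python3 nudge.py; echo '{"offsets": [[0,0,0,0,0,0],[0,0,0,0,0,0]]}' | python3 nudge.py;python3 go.py 479.3 -134 120.6 57.5
echo '{"offsets": [[0,0,0.0033,0,0,0],[0,0,0.0067,0,0,0],[0,0,0.01,0,0,0],[0,0,0.0133,0,0,0],[0,0,0.0167,0,0,0]]}' | python3 nudge.py;python3 go.py 479.3 -134 120.6 57.5
```

```text
clock: 5.25
eef_pos: [478.4, -134.8, 147.3]
eef_rot: [-3.14, 0.0, 1.002]
wrist_force: [-0.3, 0.8, -2.0]
finger_gap: 21.0
finger_force: 30.0
clock: 5.45
eef_pos: [479.1, -135.0, 148.8]
eef_rot: [3.141, -0.0, 1.002]
wrist_force: [0.6, 0.3, -0.7]
finger_gap: 21.4
finger_force: 30.0
shift [ 0.9 -0.4 28.2] rot [ 0.0007 -0.0001 -0.0018] t 5.45 pos [ 479.1 -135.   148.8] yaw 57.4 F [ 0.6  0.3 -0.7] j6 0.22 gap 21.4
clock: 5.95
eef_pos: [478.9, -134.9, 138.3]
eef_rot: [-3.142, 0.0, 1.002]
wrist_force: [0.1, 0.1, -0.8]
finger_gap: 21.1
finger_force: 30.0
shift [ 1.  -0.1 17.7] rot [-0.      0.     -0.0018] t 5.95 pos [ 478.9 -134.9  138.3] yaw 57.4 F [ 0.1  0.1 -0.8] j6 0.22 gap 21.1
```

To row units: 8 mm / 600 = 0.0133, 6 mm / 600 = 0.01.

```bash
echo '{"offsets": [[0.0008,0,0.0033,0,0,0],[0.0008,0,0.0067,0,0,0],[0.0008,0,0.01,0,0,0],[0.0008,0,0.0133,0,0,0]]}' | python3 nudge.py;python3 go.py 479.3 -134 120.6 57.5
```

```text
clock: 6.35
eef_pos: [479.2, -134.5, 130.3]
eef_rot: [3.141, -0.0, 1.002]
wrist_force: [-0.1, -0.3, -1.4]
finger_gap: 21.0
finger_force: 30.0
shift [ 0.5 -0.2  9.7] rot [ 0.0001 -0.     -0.0018] t 6.35 pos [ 479.2 -134.5  130.3] yaw 57.4 F [-0.1 -0.3 -1.4] j6 0.22 gap 21.0
```

To row units: 8 mm / 600 = 0.0133, 6 mm / 600 = 0.01.

```bash
echo '{"offsets": [[0,0,0.0033,0,0,0],[0,0,0.0067,0,0,0],[0,0,0.01,0,0,0],[0,0,0.0133,0,0,0]]}' | python3 nudge.py;echo '{"offsets": [[0,0,0.0017,0,0,0],[0,0,0.0025,0,0,0],[0,0,0.0025,0,0,0]]}' | python3 nudge.py;python3 go.py 479.3 -134 120.6 57.5
```

```text
clock: 6.75
eef_pos: [479.1, -134.5, 122.3]
eef_rot: [-3.142, 0.0, 1.002]
wrist_force: [0.3, -0.7, -1.1]
finger_gap: 21.0
finger_force: 30.0
clock: 7.05
eef_pos: [479.1, -134.4, 120.9]
eef_rot: [-3.141, 0.0, 1.002]
wrist_force: [0.3, 0.7, -1.0]
finger_gap: 21.1
finger_force: 30.0
shift [ 0.5 -0.1  0.3] rot [-0.0002  0.     -0.0017] t 7.05 pos [ 479.1 -134.4  120.9] yaw 57.4 F [ 0.3  0.7 -1. ] j6 0.22 gap 21.1
```

To row units: 1.2 mm / 600 = 0.002, 0.7 mm / 600 = 0.0012.

```bash
echo '{"offsets": [[0,0,0.0012,0,0,0],[0,0,0.002,0,0,0],[0,0,0.002,0,0,0]]}' | python3 nudge.py;python3 go.py 479.3 -134 120.6 57.5
python3 - <<'E'
from h import *
p,d,W=shot("side")
save(cv2.resize(p[140:220,290:410],None,fx=6,fy=6,interpolation=cv2.INTER_CUBIC),"pics/side3.png")
E
```

```text
clock: 7.35
eef_pos: [479.3, -134.5, 119.9]
eef_rot: [3.141, -0.0, 1.002]
wrist_force: [-0.2, -0.1, 1.4]
finger_gap: 21.2
finger_force: 30.0
shift [ 0.4 -0.2 -0.7] rot [ 0.0003 -0.0001 -0.0017] t 7.35 pos [ 479.3 -134.5  119.9] yaw 57.4 F [-0.2 -0.1  1.4] j6 0.22 gap 21.2
```

View pics/side3.png

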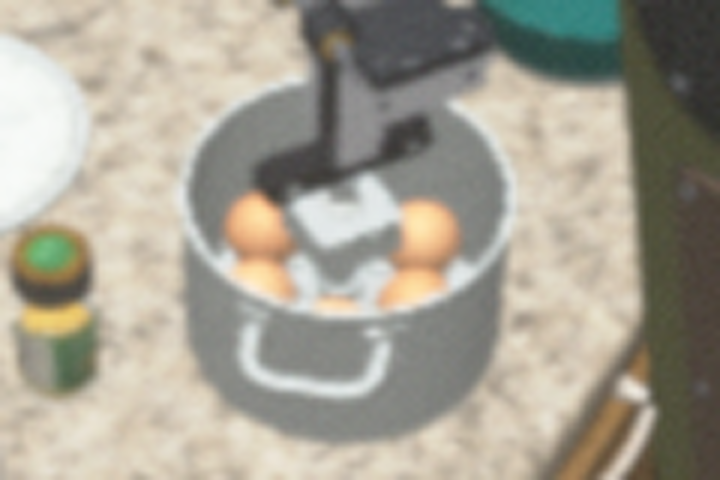

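The socket at (345,215) is down over the head with no red showing, and the force rose 2.4 N on reaching the roof: seated. I'll ease up 1 mm and turn 45°.

```bash
echo '{"offsets": [[0,0,-0.0015,0,0,0],[0,0,-0.0015,0,0,0]]}' | python3 nudge.py; echo '{"offsets": [[0,0,0,0,0,-0.015],[0,0,0,0,0,-0.035],[0,0,0,0,0,-0.055],[0,0,0,0,0,-0.075],[0,0,0,0,0,-0.095]]}' | python3 nudge.py; python3 - <<'E'
from cell import manip, eyes, telemetry
s=telemetry.read_state();print(s["wrist_force"].round(1),s["moment"].round(2))
E
echo '{"offsets": [[0,0,0,0,0,-0.02],[0,0,0,0,0,-0.045],[0,0,0,0,0,-0.07],[0,0,0,0,0,-0.09],[0,0,0,0,0,-0.1013]]}' | python3 nudge.py;echo '{"offsets": [[0,0,0,0,0,0],[0,0,0,0,0,0]]}' | python3 nudge.py;python3 go.py 479.3 -134 120.6 102.5
python3 - <<'E'
from h import *
s=telemetry.read_state();print(s["wrist_force"].round(1),s["moment"].round(2))
q,_,_=shot("top");np.savez("t3.npz",q=q);p,d,W=shot("side")
a=cv2.resize(p[140:220,290:410],None,fx=5,fy=5,interpolation=cv2.INTER_CUBIC)
b=cv2.resize(q[175:255,325:365],None,fx=5,fy=5,interpolation=cv2.INTER_CUBIC)
save(np.hstack([a[:,:],b]),"pics/turn.png")
E
```

```text
clock: 7.6
eef_pos: [479.2, -134.5, 120.7]
eef_rot: [-3.142, 0.0, 1.002]
wrist_force: [-0.8, -0.4, -1.8]
finger_gap: 21.1
finger_force: 30.0
clock: 8.1
eef_pos: [479.1, -134.5, 120.5]
eef_rot: [-3.141, -0.0, 1.385]
wrist_force: [-0.2, -0.4, -1.5]
finger_gap: 21.4
finger_force: 30.0
[-0.2 -0.4 -1.5] [-0.01  0.04 -0.02]
clock: 8.6
eef_pos: [479.1, -134.4, 120.6]
eef_rot: [-3.141, -0.0, 1.79]
wrist_force: [-1.1, -0.7, -0.1]
finger_gap: 21.3
finger_force: 30.0
clock: 8.8
eef_pos: [479.1, -134.5, 120.6]
eef_rot: [-3.141, -0.0, 1.785]
wrist_force: [1.0, -0.5, -1.3]
finger_gap: 21.1
finger_force: 30.0
shift [ 0.4  0.3 -0. ] rot [-0.0002 -0.0001 -0.0036] t 8.8 pos [ 479.1 -134.5  120.6] yaw 102.29 F [ 1.  -0.5 -1.3] j6 -0.56 gap 21.1
[ 1.  -0.5 -1.3] [-0.1   0.03 -0.08]
```

View pics/turn.png

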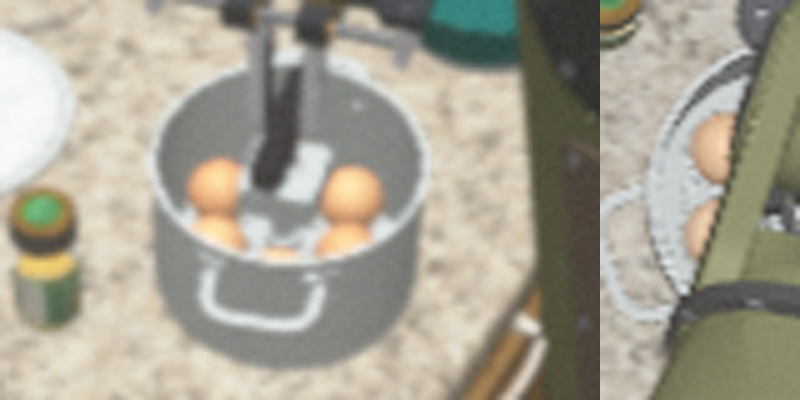

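The handle has turned about 45°, while the eggs and the spice jar are where they were, so the rack did not turn. I'll lift gently and watch for the load, about 6 N.

To row units: -8 mm / 600 = -0.0133, -5 mm / 600 = -0.0083.

```bash
echo '{"offsets": [[0,0,-0.0008,0,0,0],[0,0,-0.0025,0,0,0],[0,0,-0.005,0,0,0],[0,0,-0.0083,0,0,0],[0,0,-0.0133,0,0,0]]}' | python3 nudge.py - 45; echo '{"offsets": [[0,0,0,0,0,0],[0,0,0,0,0,0]]}' | python3 nudge.py; python3 go.py 479.3 -134 270 102.5
```

```text
clock: 9.4
eef_pos: [478.9, -134.4, 128.4]
eef_rot: [-3.141, -0.001, 1.787]
wrist_force: [0.2, 0.2, -7.4]
finger_gap: 20.8
finger_force: 44.9
clock: 9.6
eef_pos: [479.1, -134.5, 128.6]
eef_rot: [-3.142, -0.0, 1.787]
wrist_force: [0.3, -0.3, -6.6]
finger_gap: 20.9
finger_force: 44.9
shift [   0.4    0.3 -141.4] rot [-0.0001 -0.     -0.0022] t 9.6 pos [ 479.1 -134.5  128.6] yaw 102.38 F [ 0.3 -0.3 -6.6] j6 -0.56 gap 20.9
```

To row units: -26 mm / 600 = -0.0433, -20 mm / 600 = -0.0333.

```bash
N='x'; echo '{"offsets": [[-0.0008,0,-0.005,0,0,0],[-0.0017,0,-0.0133,0,0,0],[-0.0033,0,-0.0233,0,0,0],[-0.005,0,-0.0333,0,0,0],[-0.0067,0,-0.0433,0,0,0]]}' | python3 nudge.py; echo '{"offsets": [[0,0,-0.0117,0,0,0],[0,0,-0.025,0,0,0],[0,0,-0.0383,0,0,0],[0,0,-0.0517,0,0,0],[0,0,-0.065,0,0,0]]}' | python3 nudge.py; echo '{"offsets": [[0,0,-0.0133,0,0,0],[0,0,-0.0267,0,0,0],[0,0,-0.04,0,0,0],[0,0,-0.0533,0,0,0],[0,0,-0.0667,0,0,0]]}' | python3 nudge.py;echo '{"offsets": [[0,0,-0.0133,0,0,0],[0,0,-0.025,0,0,0],[0,0,-0.035,0,0,0],[0,0,-0.0433,0,0,0],[0,0,-0.05,0,0,0]]}' | python3 nudge.py;echo '{"offsets": [[0,0,-0.005,0,0,0],[0,0,-0.0083,0,0,0],[0,0,-0.01,0,0,0],[0,0,-0.01,0,0,0],[0,0,-0.01,0,0,0]]}' | python3 nudge.py;echo '{"offsets": [[0,0,0,0,0,0],[0,0,0,0,0,0],[0,0,0,0,0,0],[0,0,0,0,0,0],[0,0,0,0,0,0]]}' | python3 nudge.py; python3 - <<'E'
from h import *
p,d,W=shot("side")
save(cv2.resize(p[80:230,270:430],None,fx=4,fy=4,interpolation=cv2.INTER_CUBIC),"pics/end.png")
E
```

```text
clock: 10.1
eef_pos: [480.1, -138.5, 155.4]
eef_rot: [3.141, 0.0, 1.787]
wrist_force: [-0.8, -0.8, -7.4]
finger_gap: 20.6
finger_force: 44.9
clock: 10.6
eef_pos: [480.0, -138.4, 194.4]
eef_rot: [3.141, 0.0, 1.787]
wrist_force: [-0.2, -0.0, -7.4]
finger_gap: 20.6
finger_force: 44.9
clock: 11.1
eef_pos: [480.0, -138.4, 234.3]
eef_rot: [-3.142, -0.0, 1.787]
wrist_force: [0.5, -1.3, -8.6]
finger_gap: 20.6
finger_force: 44.9
clock: 11.6
eef_pos: [480.0, -138.4, 264.0]
eef_rot: [3.142, 0.0, 1.787]
wrist_force: [-0.2, -0.5, -6.6]
finger_gap: 20.4
finger_force: 44.9
clock: 12.1
eef_pos: [480.0, -138.4, 269.5]
eef_rot: [-3.141, -0.0, 1.787]
wrist_force: [0.5, 0.0, -6.9]
finger_gap: 20.6
finger_force: 44.9
clock: 12.6
eef_pos: [480.0, -138.4, 269.6]
eef_rot: [-3.142, 0.0, 1.787]
wrist_force: [0.3, -0.4, -7.3]
finger_gap: 20.4
finger_force: 44.9
```

View pics/end.png

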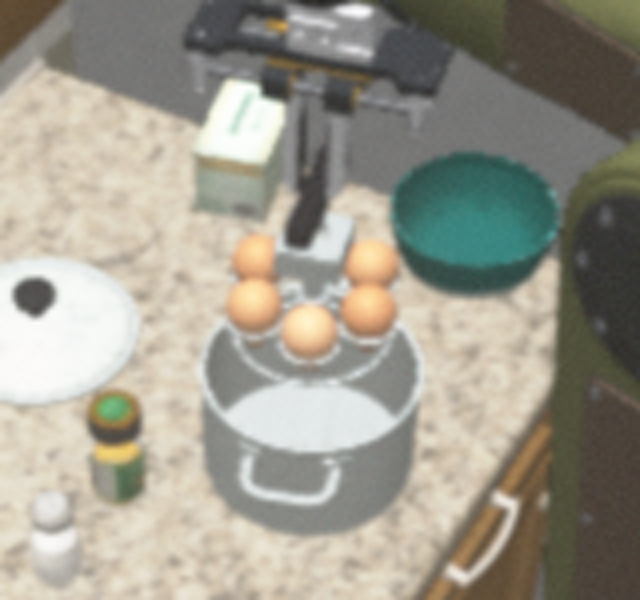

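The rack hangs level at about (310,310), well clear of the pot's rim, with five eggs visible in their cups (the sixth is behind the socket). The feet are at about 152 mm, from the TCP height.

```bash
python3 -c "
from cell import manip, eyes, telemetry
print(manip.sign_off())"
```

```text
the job is handed in; nothing more can be done
None
```

I handed the job in with the rack hanging level and still from the locked handle (turned about 45°), its feet about 38 mm above the pot's rim; five eggs are visible in their cups and the sixth is hidden behind the socket. No verdict was returned.

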